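Blank off the spare tap hole

TASK

Close off the spare tap hole: fit the square cover plate over the stud on the worktop and press it down until it has squeezed the rubber ring and lies level on the black flange, and let go of it. Then press the round snap cap onto the stud until it clicks and sits tight on the plate, and keep pressing it down firmly: finish with the gripper still pressing on the cap, do not let go. Leave the jar, salt shaker and bowl alone.

Things in the scene. Friction and masses are not known exactly. Their poses are not given: they have to be found in the camera images.
- stud: Fixed upright base in the middle of the work; origin at the centre of its underside, on the worktop, z up. Black round flange 54 mm wide, top at 6 mm; on it a dark centring boss 24.6 mm wide, top at 11 mm, tapered to 19 mm over its top 2.5 mm; from it rises a steel stud 15.4 mm wide, rounded top at 27.5 mm. Four sprung balls poke out of the stud at 19 mm height, to 11 mm from the axis.
- seal (a joint): Black rubber sealing ring on the base, 46 mm outside, 30 mm inside. 0: stands 4 mm proud of the flange (top at 10 mm); grows (m) as it is pressed down; 0.004: flush with the flange. It needs about 5 N of push to yield and stays where it is pressed.
- plate: Loose flat square steel cover plate 64 x 64 x 6 mm with a round 27 mm hole in the middle, 0.09 kg or so; lies flat on the worktop at one side of the stud. Origin at the centre of its underside, x and y along its sides, z up. Seated: underside at 6 mm, on the flange, boss inside its hole.
- cap: Loose round steel snap cap, 34 mm wide, 24 mm tall, about 0.06 kg, flat closed top, open below; stands open side down on the worktop at the other side of the stud. Origin at the centre of its underside, z up. Inside, 2 mm above the underside, a bead leaves a mouth 18 mm wide; above it the bore is about 23 mm wide, 17 mm deep from the underside. Seated: underside at 12 mm, top at 36 mm.
- seat (a point): Point on the stud's axis 12 mm above the worktop, where the centre of the cap's underside (and of the seated plate's top) must come. The cap's bead meets the sprung balls about 9 mm above that; a steady push of about 7 to 10 N takes it over them, then the resistance drops (click) and the balls spring out above the bead.
- jar: Bystander: empty squat glass jar with black lid, 56 mm wide, 70 mm tall, behind the work. Origin centre of underside.
- salt: Bystander: glass salt shaker with grey domed top, 44 mm wide, 90 mm tall, behind the work. Origin centre of underside.
- bowl: Bystander: white bowl, 115 mm wide, 59 mm tall, at the left. Origin centre of underside.
There are look-alikes about, which are no part of the job. Of the things that look like the cap, take the one that is farthest to the robot's left at the start.

How it is judged (in metres and radians):
On the way, in this order (a step that is already met when the one before it is completed fails the run):
1. the plate lies level and fully down on the flange over the stud, let go, the cap not yet on (z of plate in the frame of stud below 0.0072 m and horizontal distance between plate and stud below 0.003 m and angle between plate's own z axis and vertical below 0.03 rad and value of joint seal above 0.003 m and contact force between the fingers and plate below 0.1 N and horizontal distance between cap and stud above 0.05 m), for 0.2 s.
2. the cap is clicked home on the plate and pressed on after the click (z of cap in the frame of seat below 0.0012 m and horizontal distance between cap and seat below 0.0025 m and angle between cap's own z axis and vertical below 0.05 rad and contact force between cap and plate above 4 N), for 0.5 s.
At the end, for the whole second after the job is handed in: The plate lies level (0.03 rad) on the flange, within 1.2 mm of fully down and 3 mm of the axis; the cap is upright on the stud within 1.2 mm of fully down and 2.5 mm of the axis; and through the last second the fingers still touch the cap and press it on the plate with more than 4 N (all of step 2 and z of cap in the frame of seat above -0.002 m and z of plate in the frame of stud below 0.0072 m and horizontal distance between plate and stud below 0.003 m and angle between plate's own z axis and vertical below 0.03 rad and contact force between the fingers and cap above 3 N); the arm keeps its last pose, push and grip.
It fails at once if the jar, salt shaker or bowl is moved by more than 2 cm (distance of any of jar, salt, bowl from where it was at the start of the episode above 0.02 m).
It also fails if it takes over 67 s, if anything falls off the work surface, if the arm or the gripper's body presses on something with over 40 N, if the wrist force passes 120 N, or if a joint passes its speed limit or range.

ROBOT

A 7-joint arm with a two-finger parallel gripper is mounted at the origin on a cart in front of the work surface, level with it; the furniture and walls round the work are solid. World frame = base frame: x ahead of the robot, y to its left, z up, the work surface at z = 0. Lengths are in m, angles in degrees, forces in N, time in s.
With the tool pointing down it reaches from about 0.4 to 0.875 m from the base axis. Payload 4.4 kg.
Tool frame: the origin (TCP) lies between the finger pads; the fingertips stand manip.nose_length ahead of it and the grasp point (between the pads) lies 2 mm behind it (manip.nose_length is the distance from the TCP to the fingertips, in m); z points along the fingers, y is the line along which they close (so a half turn about z gives the same grasp; the last joint's range is limited). The gripper opens to 85 mm and grips with 20 to 120 N. Pads are 22 mm wide; open, the fingers measure 114 mm over their backs; the gripper's body (76 mm by 85 mm) begins 54 mm behind the grasp point. The pads swing forward as they close: fully open they stand 13 mm farther back than shut.
Start: joints at [70.543, 36.005, 2.206, 86.941, -1.547, 57.084, -1.146], TCP at [0.176, -0.626, 0.248] pointing down, gripper open.
Joint ranges: [-175.42, 175.42], [-21.48, 121.26], [-71.46, 75.88], [10.55, 141.38], [-63.04, 243.04], [13.31, 113.54], [-168.57, 168.57]. Speed limits (degrees/s): [147.25, 147.25, 180, 180, 180, 180, 180].

INTERFACE

Orientations are given as a 3x3 rotation matrix whose columns are the frame's x, y, z axes.
In Python, from station import telemetry, vision, manip gives the robot as it stands. The module is installed in compiled form; this text tells all that it offers.
- The arm moves only by the tool move_arm, never from a script. Its arguments are lists of equal length, an entry for each row: "translation": the shift along the tool's x, y, z normalised to -1 to 1, where 1 is 50 mm, a list of three; "yaw": the turn about the tool's z normalised to -1 to 1, where 1 is 0.1 rad; "jaw": the closure, from -1 (fully open) to 1 (shut). A call has 1 to 10 rows; each row shifts and turns the commanded pose from where the row before left it, along the tool's axes as they then stand; what a row does not reach is not made up. A row lasts 1/10 s, in which the tool goes at most 50 mm and 8.59 degrees, less where a joint would pass 70% of its speed; a pose out of reach is approached as far as the arm can. A call with a number of a shift or a turn outside -1 to 1 is refused whole. A call with a gripper value outside its range is refused whole. The fingers move at their own pace and stop on an object; "force" is the grip in N (left out, the last holds). Time passes only in rows, so rows that do not move let the fingers close. It gives the time, the measured TCP pose, the force, the opening and the grip force at its end, in the units of the state.
- telemetry.state(): the state, without advancing time (a new reading comes with each control period).
- vision.grab_frame(name): name is "side" or "top"; returns (picture, depth): 400x640x3 uint8, red, green, blue; 400x640 float32, m along the optical axis (not along the pixel's ray), 0 where there is no reading.
- vision.camera_info(name): a dict with "fov_y" (degrees; the focal length in pixels is half the picture's height over the tangent of half this angle, whatever the lens; pixels are square), "cx", "cy" (the principal point, pixels), "xyz" and "orientation" of the camera in the world. Camera axes: x right, y down, z forward; pixel columns grow to the right and rows downward; lengths in m; the calibration is good to about 2 mm. A picture is of the moment at which its call begins. camera_info takes no time and is no camera call.
- manip.sign_off(): hands the job in; it is judged then, once.
The state is a dict: "t": time; "q": joint angles; "joint_velocities": joint speeds; "tau": joint torques, N m; "position": TCP position; "tcp_rot": TCP orientation; "wrist_force": force on the tool from outside, world axes, zero at the start; "moment": the same for the moment, N m; "finger_gap": finger opening in m; "grasp_force": force on a finger pad.
Only numpy, scipy, OpenCV 4.12 (cv2) and the standard library are available. Lean on these libraries where they do the work, as an engineer would, in place of code of your own. Each camera call takes 0.05 s, during which the arm holds its last target. There are 200 camera calls.

## Working session

There is one attempt and no reset: what is moved stays moved. The work goes in short steps, Python scripts to look and compute and a tool call to move; the robot and the scene stay as the last step left them, time stands still between calls to the robot, and variables do not carry over. Pictures are saved under pics/ and viewed, at most 10 in all, crops included, and the job is handed in when it is done.

Besides the shell and the picture viewer there is one more tool, called by a JSON object that holds its "method" and its "body", one argument or row to a line. move_arm: Moves the arm, as the interface text tells. Its arguments: {"type":"object","properties":{"translation":{"type":"array","items":{"type":"array","items":{"type":"number","minimum":-1,"maximum":1}}},"yaw":{"type":"array","items":{"type":"number","minimum":-1,"maximum":1}},"jaw":{"type":"array","items":{"type":"number"}},"force":{"type":"number"}},"required":["translation","yaw","jaw"]}

```bash
mkdir -p pics; cat > h.py <<'E'
import numpy as np, cv2
from station import telemetry, vision, manip
def grab(n,save=None):
    p,d=vision.grab_frame(n)
    if save: cv2.imwrite(f'pics/{save}.png',p[:,:,::-1])
    return p,d
def cam(n):
    c=vision.camera_info(n); f=200/np.tan(np.radians(c['fov_y'])/2)
    return f,c['cx'],c['cy'],np.array(c['xyz']),np.array(c['orientation'])
def ray(n,u,v,z):
    f,cx,cy,t,R=cam(n); d=R@np.array([(u-cx)/f,(v-cy)/f,1]); return t+d*(z-t[2])/d[2]
def cloud(n,d):
    f,cx,cy,t,R=cam(n); v,u=np.mgrid[:400,:640]
    P=np.stack([(u-cx)/f*d,(v-cy)/f*d,d],-1)@R.T+t; P[d==0]=np.nan; return P
E
python3 - <<'E'
from h import *
for n in('top','side'):
    p,d=grab(n,n+'0'); print(n,cam(n)); np.save(n+'0.npy',d)
print(vision.camera_info('top'))
s=telemetry.state();print(s['t'],s['position'],s['tcp_rot'],s['finger_gap'],manip.nose_length)
E
```

```text
top (np.float64(467.0676050108917), 319.29945779239654, 202.49325472924687, array([0.31561283, 0.12530984, 1.29899581]), array([[-0.00600697, -0.98581247,  0.16774295],
       [-0.99995964,  0.00480099, -0.00759408],
       [ 0.00668101, -0.1677818 , -0.98580152]]))
side (np.float64(370.0426023753307), 322.41820820444474, 204.07008614457496, array([-0.09474163,  0.05821736,  0.80267867]), array([[ 0.05308084, -0.76045348,  0.64721938],
       [-0.99849034, -0.03125189,  0.04517031],
       [-0.01412309, -0.64863998, -0.76096433]]))
{'fov_y': 46.36156055985768, 'cx': 319.29945779239654, 'cy': 202.49325472924687, 'xyz': array([0.31561283, 0.12530984, 1.29899581]), 'orientation': array([[-0.00600697, -0.98581247,  0.16774295],
       [-0.99995964,  0.00480099, -0.00759408],
       [ 0.00668101, -0.1677818 , -0.98580152]])}
0.1 [ 0.1756647  -0.62526153  0.24748803] [[ 9.62739927e-01  2.70428601e-01 -4.52828546e-04]
 [ 2.70428980e-01 -9.62738505e-01  1.65454272e-03]
 [ 1.14801941e-05 -1.71535229e-03 -9.99998529e-01]] 0.08533850054567982 0.017
```

View pics/top0.png

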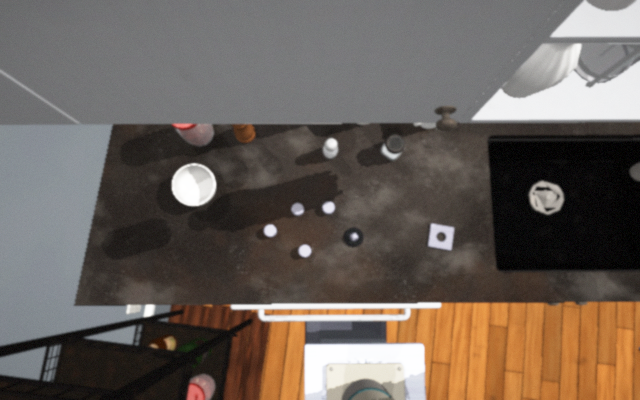

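View pics/side0.png

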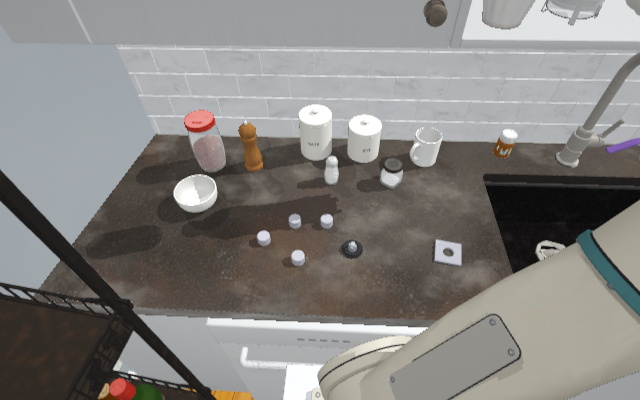

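The top view shows the target cap (leftmost of four look-alikes) at (270,230), the stud at (353,237) and the plate at (441,237). Jar is at (393,148), salt at (331,148) and bowl at (194,185). The side view agrees: cap (264,238), stud (352,249), plate (448,252).

```bash
cat > meas.py <<'E'
from h import *
def blobs(n,p,cond,box,z):
    u0,v0,u1,v1=box; m=np.zeros((400,640),np.uint8); m[v0:v1,u0:u1]=cond(p[v0:v1,u0:u1].astype(int))*255
    out=[]
    for c in cv2.findContours(m,cv2.RETR_EXTERNAL,cv2.CHAIN_APPROX_NONE)[0]:
        if cv2.contourArea(c)<30: continue
        (u,v),_,_=r=cv2.minAreaRect(c); M=cv2.moments(c); u,v=M['m10']/M['m00'],M['m01']/M['m00']
        out.append((n,np.round([u,v],1),cv2.contourArea(c),np.round(ray(n,u,v,z),4),[np.round(x,1) for x in r[1:]],np.round(ray(n,*r[0],z)[:2],4)))
    return out
E
python3 - <<'E'
from meas import *
br=lambda q:q.min(-1)>120; dk=lambda q:q.max(-1)<32
for n,bc,bp,bs in(('top',(255,195,345,265),(420,215,462,258),(335,220,372,256)),('side',(250,205,340,270),(428,235,470,270),(335,232,370,264))):
    p=cv2.imread(f'pics/{n}0.png')[:,:,::-1]; d=np.load(n+'0.npy'); P=cloud(n,d)
    for b in blobs(n,p,br,bc,.024): print('cap',*b)
    for b in blobs(n,p,br,bp,.006): print('plate',*b)
    for b in blobs(n,p,dk,bs,.006): print('stud',*b)
    # depth-based
    u0,v0,u1,v1=bc; 
    for nm,(u0,v0,u1,v1),z0 in(('cap',bc,.017),('stud',bs,.016)):
        m=np.zeros((400,640),np.uint8); m[v0:v1,u0:u1]=P[v0:v1,u0:u1,2]>z0
        k,L,st,ce=cv2.connectedComponentsWithStats(m)
        for i in range(1,k):
            if st[i,4]>5: print(n,nm,'depth',st[i,4],np.round(np.nanmean(P[L==i],0),4),ce[i].round(1))
    print('table z',np.nanmedian(P[260:264,380:420,2]),'plate z',np.nanmedian(P[bp[1]+15:bp[3]-15,bp[0]+8:bp[0]+14,2]))
    cr=cv2.resize(p[195:265,250:470],None,fx=3.5,fy=3.5,interpolation=cv2.INTER_CUBIC) if n=='top' else cv2.resize(p[205:275,250:470],None,fx=3.5,fy=3.5,interpolation=cv2.INTER_CUBIC)
    cv2.imwrite(f'pics/crop_{n}.png',cr[:,:,::-1])
a,b=[cv2.imread(f'pics/crop_{n}.png') for n in('top','side')]; cv2.imwrite('pics/crops.png',np.vstack([a,b]))
E
```

```text
cap top [304.7 250.3] 122.0 [0.4008 0.1561 0.024 ] [array([12.7, 12.7]), np.float64(45.0)] [0.4003 0.1566]
cap top [269.9 230.1] 118.5 [0.4565 0.2512 0.024 ] [array([12., 12.]), np.float64(90.0)] [0.4568 0.251 ]
cap top [297.4 209. ] 94.0 [0.5147 0.1761 0.024 ] [array([11., 11.]), np.float64(0.0)] [0.516  0.1758]
cap top [328.4 207.2] 107.0 [0.5194 0.0904 0.024 ] [array([11.6, 12.4]), np.float64(76.0)] [0.5187 0.0902]
plate top [440.8 236.3] 537.5 [ 0.4386 -0.2217  0.006 ] [array([25. , 24.1]), np.float64(10.3)] [ 0.4388 -0.2214]
top cap depth 115 [0.5157 0.1759 0.0249] [297.5 208.6]
top cap depth 116 [0.5189 0.0905 0.0248] [328.4 207.3]
top cap depth 119 [0.4559 0.2514 0.0244] [269.9 230.3]
top cap depth 120 [0.4002 0.1565 0.0247] [304.5 250.5]
top stud depth 36 [0.4383 0.0212 0.0251] [354.  236.2]
table z 0.0017606085606873823 plate z 0.00573394628810342
cap side [297.8 257. ] 159.0 [0.3935 0.1561 0.024 ] [array([15., 13.]), np.float64(90.0)] [0.3922 0.1566]
cap side [263.6 237.3] 145.0 [0.449  0.2499 0.024 ] [array([14., 13.]), np.float64(90.0)] [0.4499 0.2503]
cap side [326.5 220.5] 128.0 [0.5105 0.0905 0.024 ] [array([13., 11.]), np.float64(90.0)] [0.5106 0.0905]
cap side [294.7 220.6] 125.5 [0.5068 0.1754 0.024 ] [array([13., 11.]), np.float64(90.0)] [0.507  0.1758]
plate side [448.1 252. ] 551.0 [ 0.4367 -0.2211  0.006 ] [array([29.5, 21.9]), np.float64(10.3)] [ 0.4366 -0.2214]
side cap depth 107 [0.5123 0.1766 0.0224] [294.4 219.3]
side cap depth 103 [0.5156 0.0912 0.0227] [326.3 219.3]
side cap depth 118 [0.4528 0.2519 0.0227] [263.1 236.4]
side cap depth 131 [0.3966 0.1571 0.0228] [297.5 256.3]
side stud depth 41 [0.4346 0.0221 0.0233] [352.2 245.3]
table z -0.0003555201078881409 plate z 0.005948553618245256
```

View pics/crops.png

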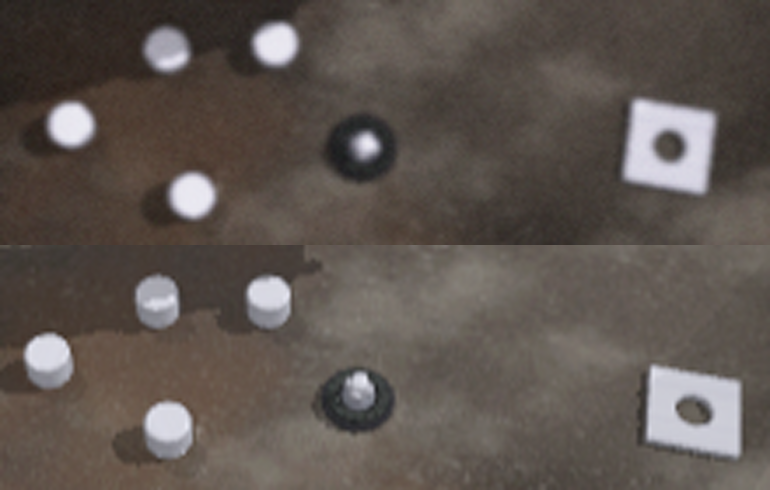

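The zoomed crops show four caps (upright one far left at (72,125)), the stud in its black ring at (362,148), and the plate tilted about 10°. Cap ≈ (0.456, 0.251), plate ≈ (0.438, -0.2215) at yaw -10°. Next I refine the stud and turn the tool.

{"method": "move_arm", "body": {
  "translation": [
    [0, 0, 0],
    [0, 0, 0],
    [0, 0, 0],
    [0, 0, 0],
    [0, 0, 0],
    [0, 0, 0]
  ],
  "yaw": [0.9, 0.9, 0.9, 0.9, 0.94, 0],
  "jaw": [-1, -1, -1, -1, -1, -1],
  "force": 40
}}

```text
t: 0.7
position: [0.1758, -0.6255, 0.2478]
tcp_rot: [[0.984, -0.179, -0.001], [-0.179, -0.984, 0.001], [-0.001, -0.001, -1.0]]
wrist_force: [0.5, -0.2, -0.3]
finger_gap: 0.0851
grasp_force: 0.0
```

```bash
cat >> h.py <<'E'
def plan(x,y,z):
    s=telemetry.state(); R=np.array(s['tcp_rot']); print('pos',np.round(s['position'],4),'yaw',np.degrees(np.arctan2(R[1,0],R[0,0])).round(2),'F',np.round(s['wrist_force'],1),'gap',round(s['finger_gap'],4),'t',s['t'])
    print('units',np.round(R.T@(np.array([x,y,z])-s['position'])/.05,3))
E
python3 - <<'E'
from meas import *
for n,b in(('top',(338,222,370,254)),('side',(338,236,368,262))):
    p=cv2.imread(f'pics/{n}0.png'); g=p.max(-1); u0,v0,u1,v1=b
    for th in(36,42,48):
        m=(g[v0:v1,u0:u1]<th).astype(np.uint8)
        k,L,st,ce=cv2.connectedComponentsWithStats(m); i=1+np.argmax(st[1:,4])
        c=max(cv2.findContours((L==i).astype(np.uint8),cv2.RETR_EXTERNAL,cv2.CHAIN_APPROX_NONE)[0],key=cv2.contourArea)
        e=cv2.fitEllipse(cv2.convexHull(c)); u,v=e[0][0]+u0,e[0][1]+v0
        print(n,th,np.round([u,v],1),np.round(e[1],1),ray(n,u,v,.008).round(4))
    # plate hole (dark in plate)
    u0,v0,u1,v1=(430,226,452,248) if n=='top' else (438,243,458,262)
    m=(g[v0:v1,u0:u1]<100).astype(np.uint8); k,L,st,ce=cv2.connectedComponentsWithStats(m)
    for i in range(1,k):
        if st[i,4]>8: print(n,'hole',st[i],ray(n,ce[i][0]+u0,ce[i][1]+v0,.004).round(4))
plan(.438,-.2215,.12)
E
```

```text
top 36 [346.3 239.2] [3.2 8.3] [0.4318 0.0413 0.008 ]
top 42 [351. 238.] [13.  15.7] [0.435  0.0282 0.008 ]
top 48 [352.5 237. ] [17.4 18.6] [0.4379 0.024  0.008 ]
top hole [ 8  7  7  7 43] [ 0.4394 -0.2225  0.004 ]Traceback (most recent call last):
  File "<stdin>", line 6, in <module>
    return _wrapfunc(a, 'argmax', axis=axis, out=out, **kwds)
    return bound(*args, **kwds)
ValueError: attempt to get argmax of an empty sequence
```

```bash
python3 - <<'E'
from meas import *
for n,b in(('top',(336,220,372,256)),('side',(334,232,370,264))):
    fr=[grab(n) for _ in range(8)]
    p=np.mean([f[0] for f in fr],0); d=np.median([f[1] for f in fr],0); cv2.imwrite(f'pics/avg_{n}.png',p[:,:,::-1]); P=cloud(n,d)
    g=p.max(-1); u0,v0,u1,v1=b; G=g[v0:v1,u0:u1]
    for th in(46,50,54,58,62):
        m=(G<th).astype(np.uint8)
        k,L,st,ce=cv2.connectedComponentsWithStats(m); i=1+np.argmax(st[1:,4])
        c=max(cv2.findContours((L==i).astype(np.uint8),cv2.RETR_EXTERNAL,cv2.CHAIN_APPROX_NONE)[0],key=cv2.contourArea)
        e=cv2.fitEllipse(cv2.convexHull(c)); u,v=e[0][0]+u0,e[0][1]+v0
        print(n,th,np.round([u,v],1),np.round(e[1],1),ray(n,u,v,.006).round(4))
    Q=P[v0:v1,u0:u1]; zt=np.nanmedian(Q[:3,:,2])
    for h in (.003,.006,.015,.02):
        m=Q[...,2]-zt>h; print('depth>',h,m.sum(),np.nanmean(Q[m],0).round(4), 'bbox mid',((np.nanmax(Q[m],0)+np.nanmin(Q[m],0))/2).round(4))
    for nm,(u0,v0,u1,v1),z in(('plate',(415,212,468,262),.006) if n=='top' else ('plate',(426,230,472,275),.006),('cap',(258,218,282,242),.024) if n=='top' else ('cap',(250,226,278,250),.024)):
        Q=P[v0:v1,u0:u1];h=.003 if nm=='plate' else .02
        zt=np.nanmedian(Q[:2,:,2]);m=Q[...,2]-zt>h;print(nm,'depth',m.sum(),np.nanmean(Q[m],0).round(4),'bbox',((np.nanmax(Q[m],0)+np.nanmin(Q[m],0))/2).round(4))
plan(.438,-.2215,.12)
E
```

```text
top 46 [352.4 237. ] [17.2 18.6] [0.438  0.0241 0.006 ]
top 50 [352.6 236.9] [17.6 19.1] [0.4383 0.0235 0.006 ]
top 54 [352.6 237. ] [18.1 19.6] [0.4381 0.0236 0.006 ]
top 58 [352.4 236.9] [18.3 20.4] [0.4382 0.0241 0.006 ]
top 62 [352.5 236.9] [18.4 20.8] [0.4382 0.0237 0.006 ]
depth> 0.003 294 [0.4384 0.0212 0.0112] bbox mid [0.437  0.0149 0.017 ]
depth> 0.006 242 [0.4382 0.0208 0.0123] bbox mid [0.4394 0.0198 0.0185]
depth> 0.015 35 [0.4385 0.0212 0.0259] bbox mid [0.4391 0.021  0.0253]
depth> 0.02 34 [0.4383 0.0214 0.026 ] bbox mid [0.4391 0.021  0.0256]
plate depth 467 [ 0.4387 -0.2218  0.0073] bbox [ 0.4553 -0.224   0.0076]
cap depth 113 [0.4562 0.2518 0.0246] bbox [0.4556 0.2524 0.0245]
side 46 [345.1 252. ] [ 2.9 10.6] [0.425  0.0393 0.006 ]
side 50 [348.1 252.4] [ 8. 15.] [0.4243 0.0316 0.006 ]
side 54 [351.  250.6] [13.1 19.2] [0.43   0.0242 0.006 ]
side 58 [351.3 250.5] [13.9 19.7] [0.4304 0.0235 0.006 ]
side 62 [351.1 249.6] [16.1 20.2] [0.4331 0.0241 0.006 ]
depth> 0.003 297 [0.4331 0.0223 0.0098] bbox mid [0.4375 0.0218 0.0148]
depth> 0.006 241 [0.4342 0.0221 0.0111] bbox mid [0.4366 0.023  0.0162]
depth> 0.015 44 [0.4345 0.0222 0.0227] bbox mid [0.4352 0.0224 0.0208]
depth> 0.02 35 [0.435  0.0221 0.0241] bbox mid [0.4358 0.0213 0.0233]
plate depth 490 [ 0.4353 -0.22    0.0055] bbox [ 0.4365 -0.2203  0.005 ]
cap depth 112 [0.4533 0.2522 0.0228] bbox [0.4548 0.2527 0.0216]
pos [ 0.1758 -0.6258  0.2483] yaw -10.32 F [-0.2  0.2  0.3] gap 0.0858 t 1.5
units [ 3.71  -8.894  2.567][ WARN:0@9.113] global loadsave.cpp:1063 imwrite_ Unsupported depth image for selected encoder is fallbacked to CV_8U.
```

{"method": "move_arm", "body": {
  "translation": [
    [0.371, -0.887, 0.2],
    [0.371, -0.887, 0.2],
    [0.371, -0.887, 0.2],
    [0.371, -0.887, 0.2],
    [0.371, -0.887, 0.2],
    [0.371, -0.887, 0.2],
    [0.371, -0.887, 0.2],
    [0.371, -0.887, 0.2],
    [0.371, -0.887, 0.2],
    [0.371, -0.887, 0.2]
  ],
  "yaw": [0, 0, 0, 0, 0, 0, 0, 0, 0, 0],
  "jaw": [-1, -1, -1, -1, -1, -1, -1, -1, -1, -1]
}}

```text
t: 2.5
position: [0.4389, -0.2212, 0.1482]
tcp_rot: [[0.984, -0.179, 0.001], [-0.179, -0.984, -0.0], [0.001, 0.0, -1.0]]
wrist_force: [1.5, -1.0, 1.2]
finger_gap: 0.0857
grasp_force: 0.0
```

{"method": "move_arm", "body": {
  "translation": [
    [0, 0, 0],
    [0, 0, 0]
  ],
  "yaw": [0, 0],
  "jaw": [-1, -1]
}}

```text
t: 2.7
position: [0.4385, -0.2215, 0.1481]
tcp_rot: [[0.984, -0.176, -0.0], [-0.176, -0.984, 0.0], [-0.0, -0.0, -1.0]]
wrist_force: [-0.4, -0.2, -0.2]
finger_gap: 0.0851
grasp_force: 0.0
```

```bash
python3 - <<'E'
from h import *
plan(.438,-.2213,.03)
E
```

```text
pos [ 0.4385 -0.2215  0.1481] yaw -10.11 F [-0.4 -0.2 -0.2] gap 0.0851 t 2.7
units [-1.000e-02 -1.000e-03  2.363e+00]
```

{"method": "move_arm", "body": {
  "translation": [
    [0, 0, 0.8],
    [0, 0, 0.8],
    [0, 0, 0.5],
    [0, 0, 0.26],
    [0, 0, 0],
    [0, 0, 0]
  ],
  "yaw": [0, 0, 0, 0, 0, 0],
  "jaw": [-1, -1, -0.72, -0.72, -0.72, -0.72]
}}

```text
t: 3.3
position: [0.4379, -0.2239, 0.0311]
tcp_rot: [[0.984, -0.181, 0.001], [-0.181, -0.984, -0.001], [0.001, 0.001, -1.0]]
wrist_force: [0.4, -0.2, 0.8]
finger_gap: 0.0733
grasp_force: 0.0
```

{"method": "move_arm", "body": {
  "translation": [
    [0, 0, 0.1],
    [0, 0, 0.06],
    [0, 0, 0.04],
    [0, 0, 0.0]
  ],
  "yaw": [0, 0, 0, 0],
  "jaw": [-0.72, -0.72, -0.72, -0.72]
}}

```text
t: 3.7
position: [0.4379, -0.2226, 0.0204]
tcp_rot: [[0.984, -0.179, 0.0], [-0.179, -0.984, -0.0], [0.0, 0.0, -1.0]]
wrist_force: [0.1, -0.3, 0.1]
finger_gap: 0.0733
grasp_force: 0.0
```

```bash
python3 - <<'E'
from h import *
p,d=grab('side'); q,_=grab('top')
cv2.imwrite('pics/a.png',np.hstack([cv2.resize(x,None,fx=4,fy=4,interpolation=cv2.INTER_CUBIC) for x in (p[200:300,400:500],q[190:290,390:490])])[:,:,::-1])
plan(.438,-.2213,.012)
E
```

```text
pos [ 0.4379 -0.2227  0.0205] yaw -10.31 F [0.5 0.  0.2] gap 0.0738 t 3.8
units [-0.003 -0.027  0.169]
```

View pics/a.png

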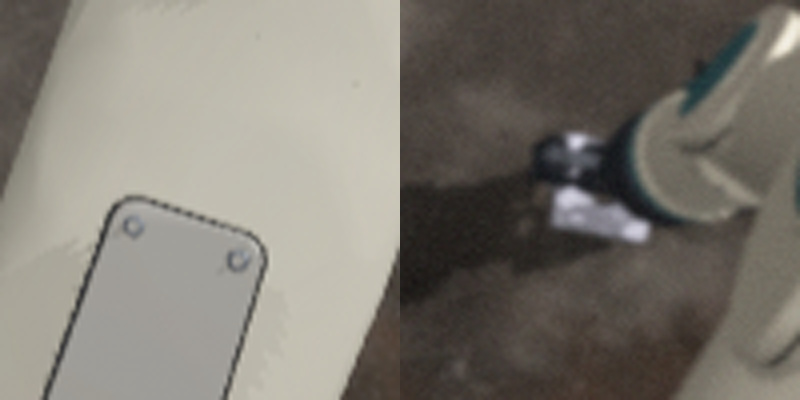

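The side view is blocked by the arm; the top view shows the fingers straddling the plate near (590,190). I'll feel for the table.

{"method": "move_arm", "body": {
  "translation": [
    [0, -0.025, 0.06],
    [0, 0, 0.04],
    [0, 0, 0]
  ],
  "yaw": [0, 0, 0],
  "jaw": [-0.72, -0.72, -0.72]
}}

```text
t: 4.1
position: [0.438, -0.2213, 0.0152]
tcp_rot: [[0.984, -0.179, -0.0], [-0.179, -0.984, -0.0], [-0.0, 0.0, -1.0]]
wrist_force: [-0.3, 0.6, 0.5]
finger_gap: 0.0732
grasp_force: 0.0
```

{"method": "move_arm", "body": {
  "translation": [
    [0, 0, 0.04],
    [0, 0, 0]
  ],
  "yaw": [0, 0],
  "jaw": [-0.72, -0.72]
}}

```text
t: 4.3
position: [0.438, -0.2214, 0.0133]
tcp_rot: [[0.984, -0.179, -0.0], [-0.179, -0.984, -0.0], [-0.0, 0.0, -1.0]]
wrist_force: [-0.1, 0.5, 0.1]
finger_gap: 0.0738
grasp_force: 0.0
```

{"method": "move_arm", "body": {
  "translation": [
    [0, 0, 0.04],
    [0, 0, 0]
  ],
  "yaw": [0, 0],
  "jaw": [-0.72, -0.72]
}}

```text
t: 4.5
position: [0.438, -0.2215, 0.0113]
tcp_rot: [[0.984, -0.179, -0.0], [-0.179, -0.984, -0.0], [-0.0, 0.0, -1.0]]
wrist_force: [-0.1, -1.0, -1.0]
finger_gap: 0.0734
grasp_force: 0.0
```

{"method": "move_arm", "body": {
  "translation": [
    [0, 0, 0],
    [0, 0, 0],
    [0, 0, 0],
    [0, 0, 0],
    [0, 0, 0]
  ],
  "yaw": [0, 0, 0, 0, 0],
  "jaw": [-0.3, -0.3, -0.3, -0.3, -0.3],
  "force": 60
}}

```text
t: 5.0
position: [0.438, -0.2214, 0.0121]
tcp_rot: [[0.984, -0.179, 0.001], [-0.179, -0.984, 0.0], [0.0, -0.0, -1.0]]
wrist_force: [-0.5, 0.7, 7.3]
finger_gap: 0.0617
grasp_force: 63.9
```

{"method": "move_arm", "body": {
  "translation": [
    [0, 0, -0.1],
    [0, 0, -0.3],
    [0, 0, -0.6],
    [0, 0, -0.6],
    [0, 0, 0],
    [0, 0, 0]
  ],
  "yaw": [0, 0, 0, 0, 0, 0],
  "jaw": [-0.3, -0.3, -0.3, -0.3, -0.3, -0.3]
}}

```text
t: 5.6
position: [0.4384, -0.2215, 0.0919]
tcp_rot: [[0.984, -0.179, 0.001], [-0.179, -0.984, -0.001], [0.001, 0.0, -1.0]]
wrist_force: [-0.2, 0.9, -0.9]
finger_gap: 0.0616
grasp_force: 65.7
```

```bash
python3 - <<'E'
from h import *
plan(.437,.0217,.092)
E
```

```text
pos [ 0.4384 -0.2215  0.0919] yaw -10.31 F [-0.2  0.9 -0.9] gap 0.0616 t 5.6
units [-0.897 -4.78  -0.006]
```

{"method": "move_arm", "body": {
  "translation": [
    [-0.148, -0.797, 0],
    [-0.148, -0.797, 0],
    [-0.148, -0.797, 0],
    [-0.148, -0.797, 0],
    [-0.148, -0.797, 0],
    [-0.148, -0.797, 0],
    [0, 0, 0.4],
    [0, 0, 0.4],
    [0, 0, 0],
    [0, 0, 0]
  ],
  "yaw": [0, 0, 0, 0, 0, 0, 0, 0, 0, 0],
  "jaw": [-0.3, -0.3, -0.3, -0.3, -0.3, -0.3, -0.3, -0.3, -0.3, -0.3]
}}

```text
t: 6.6
position: [0.4368, 0.0209, 0.0507]
tcp_rot: [[0.984, -0.18, -0.001], [-0.18, -0.984, -0.001], [-0.001, 0.001, -1.0]]
wrist_force: [0.2, -0.1, -0.7]
finger_gap: 0.0619
grasp_force: 65.9
```

```bash
python3 - <<'E'
from h import *
p,d=grab('side'); q,_=grab('top')
cv2.imwrite('pics/b.png',np.hstack([cv2.resize(x,None,fx=4,fy=4,interpolation=cv2.INTER_CUBIC) for x in (p[200:300,300:400],q[190:290,300:400])])[:,:,::-1])
plan(.4375,.0217,.012)
E
```

```text
pos [0.4376 0.0209 0.0516] yaw -10.39 F [-0.  -0.5 -1. ] gap 0.0618 t 6.7
units [-0.006 -0.017  0.792]
```

View pics/b.png

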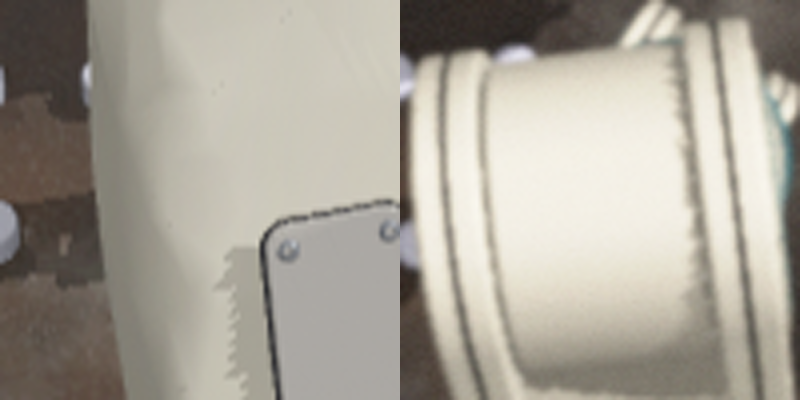

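Both views are blocked by the arm, so I go down by feel.

{"method": "move_arm", "body": {
  "translation": [
    [0, -0.015, 0.15],
    [0, 0, 0.15],
    [0, 0, 0.1],
    [0, 0, 0.08],
    [0, 0, 0],
    [0, 0, 0]
  ],
  "yaw": [0, 0, 0, 0, 0, 0],
  "jaw": [-0.3, -0.3, -0.3, -0.3, -0.3, -0.3]
}}

```text
t: 7.3
position: [0.4378, 0.0221, 0.0279]
tcp_rot: [[0.984, -0.18, 0.001], [-0.18, -0.984, -0.0], [0.001, 0.0, -1.0]]
wrist_force: [0.2, 0.1, -1.1]
finger_gap: 0.0617
grasp_force: 65.9
```

{"method": "move_arm", "body": {
  "translation": [
    [0, 0, 0.03],
    [0, 0, 0.03],
    [0, 0, 0],
    [0, 0, 0]
  ],
  "yaw": [0, 0, 0, 0],
  "jaw": [-0.3, -0.3, -0.3, -0.3]
}}

```text
t: 7.7
position: [0.4373, 0.0224, 0.0243]
tcp_rot: [[0.984, -0.179, 0.0], [-0.179, -0.984, -0.0], [0.0, 0.0, -1.0]]
wrist_force: [0.3, -0.1, -1.0]
finger_gap: 0.0614
grasp_force: 65.9
```

{"method": "move_arm", "body": {
  "translation": [
    [0, 0, 0.03],
    [0, 0, 0.03],
    [0, 0, 0],
    [0, 0, 0]
  ],
  "yaw": [0, 0, 0, 0],
  "jaw": [-0.3, -0.3, -0.3, -0.3],
  "force": 90
}}

```text
t: 8.1
position: [0.4378, 0.0225, 0.0217]
tcp_rot: [[0.984, -0.179, -0.001], [-0.179, -0.984, -0.0], [-0.001, 0.0, -1.0]]
wrist_force: [0.1, -0.2, -0.7]
finger_gap: 0.0604
grasp_force: 97.1
```

{"method": "move_arm", "body": {
  "translation": [
    [0, 0, 0.03],
    [0, 0, 0.03],
    [0, 0, 0],
    [0, 0, 0]
  ],
  "yaw": [0, 0, 0, 0],
  "jaw": [-0.3, -0.3, -0.3, -0.3]
}}

```text
t: 8.5
position: [0.4387, 0.0225, 0.0195]
tcp_rot: [[0.984, -0.179, -0.002], [-0.179, -0.984, -0.0], [-0.002, 0.001, -1.0]]
wrist_force: [-0.6, 0.9, -0.4]
finger_gap: 0.0606
grasp_force: 97.3
```

{"method": "move_arm", "body": {
  "translation": [
    [0, 0, 0.03],
    [0, 0, 0.03],
    [0, 0, 0],
    [0, 0, 0]
  ],
  "yaw": [0, 0, 0, 0],
  "jaw": [-0.3, -0.3, -0.3, -0.3]
}}

```text
t: 8.9
position: [0.4388, 0.0225, 0.0184]
tcp_rot: [[0.984, -0.18, -0.004], [-0.18, -0.984, 0.001], [-0.004, 0.0, -1.0]]
wrist_force: [-4.4, -0.5, 17.9]
finger_gap: 0.061
grasp_force: 99.5
```

{"method": "move_arm", "body": {
  "translation": [
    [0, 0, 0.03],
    [0, 0, 0.03],
    [0, 0, 0],
    [0, 0, 0]
  ],
  "yaw": [0, 0, 0, 0],
  "jaw": [-0.3, -0.3, -0.3, -0.3]
}}

```text
t: 9.3
position: [0.4389, 0.0225, 0.0182]
tcp_rot: [[0.984, -0.18, -0.005], [-0.18, -0.984, 0.002], [-0.006, -0.001, -1.0]]
wrist_force: [-9.8, 0.0, 48.3]
finger_gap: 0.0607
grasp_force: 103.2
```

{"method": "move_arm", "body": {
  "translation": [
    [0, 0, -0.06],
    [0, 0, 0],
    [0, 0, 0],
    [0, 0, 0],
    [0, 0, 0],
    [0, 0, 0]
  ],
  "yaw": [0, 0, 0, 0, 0, 0],
  "jaw": [-0.3, -0.3, -0.8, -0.8, -0.8, -0.8]
}}

```text
t: 9.9
position: [0.4404, 0.0225, 0.018]
tcp_rot: [[0.984, -0.179, -0.006], [-0.179, -0.984, -0.001], [-0.006, 0.002, -1.0]]
wrist_force: [-0.5, 0.6, 0.6]
finger_gap: 0.0768
grasp_force: 0.0
```

{"method": "move_arm", "body": {
  "translation": [
    [0, 0, -0.3],
    [0, 0, -0.6],
    [0, 0, -0.8],
    [0, 0, -0.8],
    [0, -0.9, 0],
    [0, -0.9, 0],
    [0, -0.9, 0],
    [0, -0.9, 0],
    [0, -0.9, 0],
    [0, 0, 0]
  ],
  "yaw": [0, 0, 0, 0, 0, 0, 0, 0, 0, 0],
  "jaw": [-0.8, -0.8, -0.8, -0.8, -0.8, -0.8, -0.8, -0.8, -0.8, -0.8]
}}

```text
t: 10.9
position: [0.4812, 0.2519, 0.1419]
tcp_rot: [[0.986, -0.168, -0.006], [-0.168, -0.986, 0.003], [-0.006, -0.002, -1.0]]
wrist_force: [-0.1, -0.6, -0.6]
finger_gap: 0.077
grasp_force: 0.0
```

```bash
python3 - <<'E'
from h import *
p,d=grab('side'); q,e=grab('top')
cv2.imwrite('pics/c.png',np.hstack([cv2.resize(x,None,fx=4,fy=4,interpolation=cv2.INTER_CUBIC) for x in (p[200:300,300:400],q[190:290,300:400])])[:,:,::-1])
np.save('sd.npy',d);np.save('td.npy',e)
plan(.4555,.2515,.06)
E
```

```text
pos [0.4809 0.2449 0.1424] yaw -10.15 F [-0.  -0.3 -0.6] gap 0.0768 t 11.0
units [-0.513 -0.045  1.651]
```

View pics/c.png

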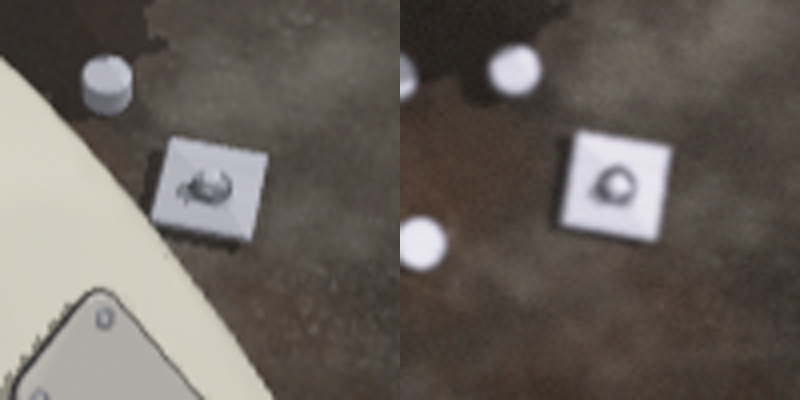

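The plate is around the stud in both views (side (210,188), top (616,187)). I check its height, level and centre.

```bash
python3 - <<'E'
from h import *
for n,box in(('side',(338,234,368,261)),('top',(339,222,369,252))):
    fr=[grab(n) for _ in range(6)]; p=np.mean([f[0] for f in fr],0); d=np.median([f[1] for f in fr],0); P=cloud(n,d)
    u0,v0,u1,v1=box; m=np.zeros((400,640),np.uint8); m[v0:v1,u0:u1]=p[v0:v1,u0:u1].min(-1)>105
    c=max(cv2.findContours(m,cv2.RETR_EXTERNAL,cv2.CHAIN_APPROX_NONE)[0],key=cv2.contourArea)
    r=cv2.minAreaRect(c); print(n,np.round(r[0],1),np.round(r[1],1),'ctr',ray(n,*r[0],.012).round(4))
    mm=np.zeros_like(m); cv2.drawContours(mm,[c],-1,1,-1); mm=cv2.erode(mm,np.ones((5,5)))
    # ignore centre
    v,u=np.mgrid[:400,:640]; mm[(np.hypot(u-r[0][0],v-r[0][1])<7)]=0
    Q=P[mm>0]; A=np.c_[Q[:,:2]-Q[:,:2].mean(0),np.ones(len(Q))]; k=np.linalg.lstsq(A,Q[:,2],rcond=None)[0]
    print(len(Q),'slopes',k[:2].round(3),'z',k[2].round(4),'rms',np.std(Q[:,2]-A@k).round(4))
    t=P[240:260,380:400] ; print('table z',np.nanmedian(t[...,2]).round(4))
    s=P[int(r[0][1])-6:int(r[0][1])+6,int(r[0][0])-6:int(r[0][0])+7].reshape(-1,3); s=s[s[:,2]>.02]; print('stud',len(s),s.mean(0).round(4))
E
```

```text
side [351.6 248.8] [25.9 27. ] ctr [0.4316 0.0232 0.012 ]
210 slopes [-0.003  0.004] z 0.0115 rms 0.0007
table z -0.0005
stud 35 [0.4351 0.0218 0.0241]
top [353.8 235.9] [25.2 24.8] ctr [0.4406 0.0207 0.012 ]
258 slopes [ 0.    -0.002] z 0.0131 rms 0.0012
table z 0.0011
stud 34 [0.4387 0.0211 0.0258]
```

The plate lies level with its top at 12 mm, so it is seated. Next is the cap: I squeeze it once to centre it, then regrip at 90°.

{"method": "move_arm", "body": {
  "translation": [
    [-0.25, -0.02, 0.4],
    [-0.25, -0.02, 0.4],
    [0, 0, 0.4],
    [0, 0, 0.4],
    [0, 0, 0],
    [0, 0, 0],
    [0, 0, 0]
  ],
  "yaw": [0, 0, 0, 0, 0, 0, 0],
  "jaw": [-0.8, -0.8, -0.8, -0.8, -0.8, -0.8, -0.8],
  "force": 20
}}

```text
t: 12.3
position: [0.4574, 0.2504, 0.064]
tcp_rot: [[0.984, -0.179, -0.005], [-0.179, -0.984, 0.0], [-0.005, 0.001, -1.0]]
wrist_force: [-0.4, 1.5, 0.0]
finger_gap: 0.0762
grasp_force: 0.0
```

```bash
python3 - <<'E'
from h import *
plan(.456,.252,.022); print(np.round(telemetry.state()['q'],0))
E
```

```text
pos [0.4574 0.2504 0.064 ] yaw -10.34 F [-0.4  1.5  0. ] gap 0.0762 t 12.3
units [-0.029 -0.026  0.84 ]
[-55.  48.  36. 116. -53.  34. -81.]
```

{"method": "move_arm", "body": {
  "translation": [
    [-0.03, -0.026, 0.3],
    [0, 0, 0.3],
    [0, 0, 0.24],
    [0, 0, 0],
    [0, 0, 0],
    [0, 0, 0],
    [0, 0, 0],
    [0, 0, 0],
    [0, 0, 0],
    [0, 0, 0]
  ],
  "yaw": [0, 0, 0, 0, 0, 0, 0, 0, 0, 0],
  "jaw": [-0.8, -0.8, -0.8, -0.8, 0.4, 0.4, 0.4, 0.4, 0.4, 0.4],
  "force": 20
}}

```text
t: 13.3
position: [0.4555, 0.2521, 0.0218]
tcp_rot: [[0.984, -0.179, -0.005], [-0.179, -0.984, 0.0], [-0.005, 0.001, -1.0]]
wrist_force: [-0.9, -0.1, 6.3]
finger_gap: 0.032
grasp_force: 21.8
```

{"method": "move_arm", "body": {
  "translation": [
    [0, 0, 0],
    [0, 0, 0],
    [0, 0, 0],
    [0, 0, 0],
    [0, 0, -0.4],
    [0, 0, -0.4],
    [0, 0, 0],
    [0, 0, 0]
  ],
  "yaw": [0, 0, 0, 0, 0, 0, 0, 0],
  "jaw": [-0.6, -0.6, -0.6, -0.6, -0.6, -0.6, -0.6, -0.6]
}}

```text
t: 14.1
position: [0.4553, 0.2522, 0.0611]
tcp_rot: [[0.984, -0.179, -0.006], [-0.179, -0.984, 0.0], [-0.006, 0.001, -1.0]]
wrist_force: [0.2, -0.8, 0.3]
finger_gap: 0.0679
grasp_force: 0.0
```

{"method": "move_arm", "body": {
  "translation": [
    [0, 0, 0],
    [0, 0, 0],
    [0, 0, 0],
    [0, 0, 0],
    [0, 0, 0],
    [0, 0, 0],
    [0, 0, 0],
    [0, 0, 0],
    [0, 0, 0],
    [0, 0, 0]
  ],
  "yaw": [0.8, 0.8, 0.8, 0.8, 0.8, 0.8, 0.8, 0.8, 0.8, 0.8],
  "jaw": [-0.6, -0.6, -0.6, -0.6, -0.6, -0.6, -0.6, -0.6, -0.6, -0.6]
}}

```text
t: 15.1
position: [0.4547, 0.2517, 0.06]
tcp_rot: [[0.554, -0.832, -0.008], [-0.832, -0.554, -0.001], [-0.003, 0.007, -1.0]]
wrist_force: [-0.4, -0.7, 0.0]
finger_gap: 0.0683
grasp_force: 0.0
```

{"method": "move_arm", "body": {
  "translation": [
    [0, 0, 0],
    [0, 0, 0],
    [0, 0, 0],
    [0, 0, 0],
    [0, 0, 0],
    [0, 0, 0],
    [0, 0, 0],
    [0, 0, 0],
    [0, 0, 0],
    [0, 0, 0]
  ],
  "yaw": [0.8, 0.8, 0.8, 0.8, 0.8, 0.8, 0.8, 0.8, 0.8, 0.5],
  "jaw": [-0.6, -0.6, -0.6, -0.6, -0.6, -0.6, -0.6, -0.6, -0.6, -0.6]
}}

```text
t: 16.1
position: [0.4547, 0.2517, 0.06]
tcp_rot: [[-0.181, -0.983, -0.008], [-0.983, 0.181, -0.001], [0.003, 0.007, -1.0]]
wrist_force: [-0.1, 1.3, -1.4]
finger_gap: 0.0684
grasp_force: 0.0
```

```bash
python3 - <<'E'
from h import *
plan(.456,.252,.022); s=telemetry.state(); print(np.round(s['q'],0),np.round(s['tcp_rot'],3))
E
```

```text
pos [0.4547 0.2517 0.06  ] yaw -100.43 F [-0.1  1.3 -1.4] gap 0.0684 t 16.1
units [-0.012 -0.03   0.76 ]
[ -60.   53.   46.  116.  -62.   41. -163.] [[-0.181 -0.983 -0.008]
 [-0.983  0.181 -0.001]
 [ 0.003  0.007 -1.   ]]
```

{"method": "move_arm", "body": {
  "translation": [
    [-0.01, -0.015, 0.3],
    [0, 0, 0.26],
    [0, 0, 0.2],
    [0, 0, 0],
    [0, 0, 0],
    [0, 0, 0],
    [0, 0, 0],
    [0, 0, 0],
    [0, 0, 0],
    [0, 0, 0]
  ],
  "yaw": [0, 0, 0, 0, 0, 0, 0, 0, 0, 0],
  "jaw": [-0.6, -0.6, -0.6, -0.6, 0.4, 0.4, 0.4, 0.4, 0.4, 0.4],
  "force": 20
}}

```text
t: 17.1
position: [0.4561, 0.2523, 0.0234]
tcp_rot: [[-0.178, -0.984, -0.006], [-0.984, 0.178, -0.0], [0.001, 0.006, -1.0]]
wrist_force: [-0.2, -0.6, 3.6]
finger_gap: 0.0321
grasp_force: 21.7
```

{"method": "move_arm", "body": {
  "translation": [
    [0, 0, 0],
    [0, 0, 0],
    [0, 0, 0],
    [0, 0, 0],
    [0, 0, -0.4],
    [0, 0, -0.4],
    [0, 0, 0]
  ],
  "yaw": [0, 0, 0, 0, 0, 0, 0],
  "jaw": [-0.6, -0.6, -0.6, -0.6, -0.6, -0.6, -0.6]
}}

```text
t: 17.8
position: [0.4575, 0.2526, 0.0648]
tcp_rot: [[-0.178, -0.984, -0.003], [-0.984, 0.178, 0.001], [-0.0, 0.003, -1.0]]
wrist_force: [0.6, 0.1, -0.6]
finger_gap: 0.0686
grasp_force: 0.0
```

{"method": "move_arm", "body": {
  "translation": [
    [0, 0, 0],
    [0, 0, 0],
    [0, 0, 0],
    [0, 0, 0],
    [0, 0, 0],
    [0, 0, 0],
    [0, 0, 0],
    [0, 0, 0],
    [0, 0, 0],
    [0, 0, 0]
  ],
  "yaw": [-0.85, -0.85, -0.85, -0.85, -0.85, -0.85, -0.85, -0.85, -0.85, -0.85],
  "jaw": [-0.6, -0.6, -0.6, -0.6, -0.6, -0.6, -0.6, -0.6, -0.6, -0.6]
}}

```text
t: 18.8
position: [0.4558, 0.2523, 0.0625]
tcp_rot: [[0.624, -0.781, -0.007], [-0.781, -0.624, -0.0], [-0.004, 0.006, -1.0]]
wrist_force: [0.1, -0.4, 0.3]
finger_gap: 0.0679
grasp_force: 0.0
```

{"method": "move_arm", "body": {
  "translation": [
    [0, 0, 0],
    [0, 0, 0],
    [0, 0, 0],
    [0, 0, 0],
    [0, 0, 0],
    [0, 0, 0],
    [0, 0, 0],
    [0, 0, 0],
    [0, 0, 0],
    [0, 0, 0]
  ],
  "yaw": [-0.85, -0.85, -0.85, -0.85, -0.85, -0.85, -0.85, -0.85, -0.85, -0.85],
  "jaw": [-0.6, -0.6, -0.6, -0.6, -0.6, -0.6, -0.6, -0.6, -0.6, -0.6]
}}

```text
t: 19.8
position: [0.4559, 0.2524, 0.0625]
tcp_rot: [[0.999, -0.047, -0.007], [-0.047, -0.999, -0.0], [-0.007, 0.001, -1.0]]
wrist_force: [-0.2, 0.7, -0.2]
finger_gap: 0.0681
grasp_force: 0.0
```

{"method": "move_arm", "body": {
  "translation": [
    [0, 0, 0],
    [0, 0, 0],
    [0, 0, 0],
    [0, 0, 0],
    [0, 0, 0]
  ],
  "yaw": [-0.85, -0.85, -0.85, 0, 0],
  "jaw": [-0.6, -0.6, -0.6, -0.6, -0.6]
}}

```text
t: 20.3
position: [0.456, 0.2523, 0.0628]
tcp_rot: [[0.98, 0.201, -0.007], [0.201, -0.98, -0.0], [-0.007, -0.001, -1.0]]
wrist_force: [0.4, 0.3, 0.7]
finger_gap: 0.0685
grasp_force: 0.0
```

```bash
python3 - <<'E'
from h import *
plan(.4555,.252,.022); s=telemetry.state(); print(np.round(s['q'],0),np.round(s['tcp_rot'],3))
E
```

```text
pos [0.456  0.2523 0.0628] yaw 11.61 F [0.4 0.3 0.7] gap 0.0685 t 20.3
units [-0.005  0.004  0.815]
[-41.  43.  15. 116. -25.  24. -86.] [[ 0.98   0.201 -0.007]
 [ 0.201 -0.98  -0.   ]
 [-0.007 -0.001 -1.   ]]
```

{"method": "move_arm", "body": {
  "translation": [
    [0, 0, 0.3],
    [0, 0, 0.29],
    [0, 0, 0.2],
    [0, 0, 0],
    [0, 0, 0],
    [0, 0, 0],
    [0, 0, 0],
    [0, 0, 0],
    [0, 0, 0],
    [0, 0, 0]
  ],
  "yaw": [0, 0, 0, 0, 0, 0, 0, 0, 0, 0],
  "jaw": [-0.6, -0.6, -0.6, -0.6, 0.5, 0.5, 0.5, 0.5, 0.5, 0.5],
  "force": 60
}}

```text
t: 21.3
position: [0.4564, 0.2524, 0.0247]
tcp_rot: [[0.979, 0.203, -0.005], [0.203, -0.979, 0.0], [-0.005, -0.001, -1.0]]
wrist_force: [-1.0, -0.8, 5.3]
finger_gap: 0.0314
grasp_force: 59.0
```

{"method": "move_arm", "body": {
  "translation": [
    [0, 0, -0.1],
    [0, 0, -0.4],
    [0, 0, -0.5],
    [0, 0, -0.2],
    [0, 0, 0],
    [0, 0, 0]
  ],
  "yaw": [0, 0, 0, 0, 0, 0],
  "jaw": [0.5, 0.5, 0.5, 0.5, 0.5, 0.5]
}}

```text
t: 21.9
position: [0.456, 0.2524, 0.0833]
tcp_rot: [[0.979, 0.204, -0.006], [0.204, -0.979, -0.0], [-0.006, -0.001, -1.0]]
wrist_force: [-0.0, 0.9, -0.6]
finger_gap: 0.0314
grasp_force: 59.6
```

```bash
python3 - <<'E'
from h import *
plan(.438,.022,.075); s=telemetry.state(); print(np.round(s['q'],0))
E
```

```text
pos [0.456  0.2524 0.0833] yaw 11.75 F [-0.   0.9 -0.6] gap 0.0314 t 21.9
units [-1.29   4.438  0.17 ]
[-43.  42.  16. 115. -25.  27. -86.]
```

{"method": "move_arm", "body": {
  "translation": [
    [-0.215, 0.74, 0],
    [-0.215, 0.74, 0],
    [-0.215, 0.74, 0],
    [-0.215, 0.74, 0],
    [-0.215, 0.74, 0],
    [-0.215, 0.74, 0],
    [0, 0, 0.2],
    [0, 0, 0],
    [0, 0, 0]
  ],
  "yaw": [0, 0, 0, 0, 0, 0, 0, 0, 0],
  "jaw": [0.5, 0.5, 0.5, 0.5, 0.5, 0.5, 0.5, 0.5, 0.5]
}}

```text
t: 22.8
position: [0.4378, 0.0228, 0.0731]
tcp_rot: [[0.979, 0.204, -0.008], [0.204, -0.979, 0.0], [-0.008, -0.002, -1.0]]
wrist_force: [0.9, 0.4, -1.0]
finger_gap: 0.0314
grasp_force: 59.7
```

```bash
python3 - <<'E'
from h import *
plan(.438,.022,.055)
E
```

```text
pos [0.4378 0.0228 0.0731] yaw 11.8 F [ 0.9  0.4 -1. ] gap 0.0314 t 22.8
units [0.003 0.017 0.361]
```

{"method": "move_arm", "body": {
  "translation": [
    [0, 0.015, 0.2],
    [0, 0, 0.16],
    [0, 0, 0],
    [0, 0, 0]
  ],
  "yaw": [0, 0, 0, 0],
  "jaw": [0.5, 0.5, 0.5, 0.5]
}}

```text
t: 23.2
position: [0.4383, 0.0218, 0.0555]
tcp_rot: [[0.979, 0.205, -0.006], [0.205, -0.979, -0.001], [-0.006, -0.001, -1.0]]
wrist_force: [-0.3, 0.0, -1.2]
finger_gap: 0.0314
grasp_force: 59.7
```

{"method": "move_arm", "body": {
  "translation": [
    [0, 0, 0.03],
    [0, 0, 0.03],
    [0, 0, 0],
    [0, 0, 0]
  ],
  "yaw": [0, 0, 0, 0],
  "jaw": [0.5, 0.5, 0.5, 0.5]
}}

```text
t: 23.6
position: [0.4385, 0.0213, 0.053]
tcp_rot: [[0.979, 0.204, -0.006], [0.204, -0.979, -0.0], [-0.006, -0.001, -1.0]]
wrist_force: [1.0, 0.3, 0.3]
finger_gap: 0.0312
grasp_force: 59.7
```

{"method": "move_arm", "body": {
  "translation": [
    [0, 0, 0.03],
    [0, 0, 0.03],
    [0, 0, 0],
    [0, 0, 0]
  ],
  "yaw": [0, 0, 0, 0],
  "jaw": [0.5, 0.5, 0.5, 0.5]
}}

```text
t: 24.0
position: [0.4384, 0.0211, 0.0499]
tcp_rot: [[0.979, 0.203, -0.006], [0.203, -0.979, -0.0], [-0.006, -0.001, -1.0]]
wrist_force: [1.0, -0.3, -1.0]
finger_gap: 0.0313
grasp_force: 59.7
```

{"method": "move_arm", "body": {
  "translation": [
    [0, 0, 0.03],
    [0, 0, 0.03],
    [0, 0, 0],
    [0, 0, 0]
  ],
  "yaw": [0, 0, 0, 0],
  "jaw": [0.5, 0.5, 0.5, 0.5]
}}

```text
t: 24.4
position: [0.4385, 0.0214, 0.0468]
tcp_rot: [[0.979, 0.204, -0.006], [0.204, -0.979, -0.0], [-0.006, -0.001, -1.0]]
wrist_force: [1.8, 1.8, -0.9]
finger_gap: 0.0313
grasp_force: 59.7
```

{"method": "move_arm", "body": {
  "translation": [
    [0, 0, 0.03],
    [0, 0, 0.03],
    [0, 0, 0],
    [0, 0, 0]
  ],
  "yaw": [0, 0, 0, 0],
  "jaw": [0.5, 0.5, 0.5, 0.5]
}}

```text
t: 24.8
position: [0.4386, 0.0221, 0.0442]
tcp_rot: [[0.979, 0.204, -0.005], [0.204, -0.979, 0.001], [-0.005, -0.002, -1.0]]
wrist_force: [0.2, 3.9, 4.5]
finger_gap: 0.031
grasp_force: 60.3
```

{"method": "move_arm", "body": {
  "translation": [
    [0, 0, 0.03],
    [0, 0, 0.03],
    [0, 0, 0],
    [0, 0, 0]
  ],
  "yaw": [0, 0, 0, 0],
  "jaw": [0.5, 0.5, 0.5, 0.5]
}}

```text
t: 25.2
position: [0.4386, 0.0221, 0.0405]
tcp_rot: [[0.979, 0.204, -0.006], [0.204, -0.979, 0.001], [-0.006, -0.002, -1.0]]
wrist_force: [2.3, 5.2, -5.0]
finger_gap: 0.0315
grasp_force: 59.9
```

The force rose and then dropped, so the cap has clicked. I press on.

{"method": "move_arm", "body": {
  "translation": [
    [0, 0, 0.03],
    [0, 0, 0.03],
    [0, 0, 0],
    [0, 0, 0]
  ],
  "yaw": [0, 0, 0, 0],
  "jaw": [0.5, 0.5, 0.5, 0.5]
}}

```text
t: 25.6
position: [0.4386, 0.0218, 0.0375]
tcp_rot: [[0.979, 0.204, -0.006], [0.204, -0.979, 0.0], [-0.006, -0.002, -1.0]]
wrist_force: [2.6, 5.1, -5.0]
finger_gap: 0.0311
grasp_force: 59.9
```

{"method": "move_arm", "body": {
  "translation": [
    [0, 0, 0.03],
    [0, 0, 0.02],
    [0, 0, 0],
    [0, 0, 0]
  ],
  "yaw": [0, 0, 0, 0],
  "jaw": [0.5, 0.5, 0.5, 0.5]
}}

```text
t: 26.0
position: [0.4387, 0.0218, 0.0365]
tcp_rot: [[0.979, 0.204, -0.005], [0.204, -0.979, 0.002], [-0.004, -0.002, -1.0]]
wrist_force: [0.0, 5.8, 15.1]
finger_gap: 0.0315
grasp_force: 62.1
```

{"method": "move_arm", "body": {
  "translation": [
    [0, 0, 0.015],
    [0, 0, 0],
    [0, 0, 0],
    [0, 0, 0],
    [0, 0, 0],
    [0, 0, 0],
    [0, 0, 0],
    [0, 0, 0],
    [0, 0, 0],
    [0, 0, 0]
  ],
  "yaw": [0, 0, 0, 0, 0, 0, 0, 0, 0, 0],
  "jaw": [0.5, 0.5, 0.5, 0.5, 0.5, 0.5, 0.5, 0.5, 0.5, 0.5]
}}

```text
t: 27.0
position: [0.4387, 0.0218, 0.0364]
tcp_rot: [[0.979, 0.203, -0.004], [0.203, -0.979, 0.002], [-0.003, -0.003, -1.0]]
wrist_force: [-1.5, 4.6, 25.4]
finger_gap: 0.0314
grasp_force: 63.1
```

```bash
python3 - <<'E'
from h import *
p,d=grab('side'); q,_=grab('top')
cv2.imwrite('pics/d.png',np.hstack([cv2.resize(x,None,fx=4,fy=4,interpolation=cv2.INTER_CUBIC) for x in (p[200:300,300:400],q[190:290,300:400])])[:,:,::-1])
plan(.438,.022,.0367)
E
```

```text
pos [0.4387 0.0218 0.0364] yaw 11.73 F [-1.   5.2 25.8] gap 0.0315 t 27.1
units [-0.014 -0.007 -0.006]
```

View pics/d.png

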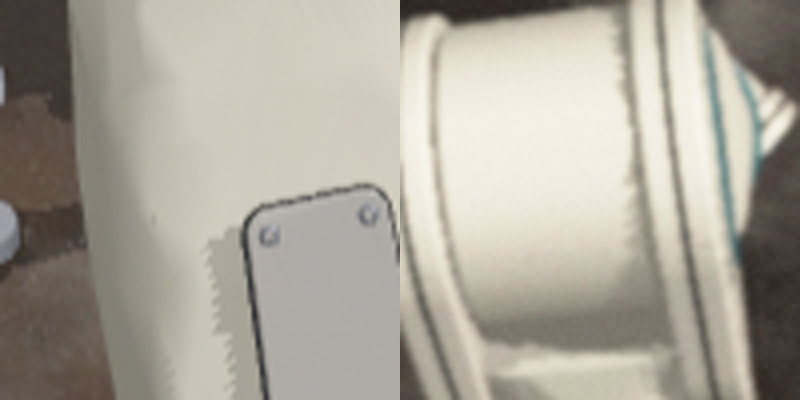

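The arm blocks both views. The stop height (TCP 0.0364 against 0.0367 expected), the felt click and a steady 25 N all agree with a seated cap, so I hand in.

```bash
python3 -c "
from h import *
print(manip.sign_off())"
```

```text
the job is handed in; nothing more can be done
None
```

The job is handed in: the plate measured level on the flange and was let go, the cap clicked on, and the gripper still presses it with about 25 N. The arm blocked the cameras at the end, so the cap's seating rests on the felt click and the stop height, not a picture.

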